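Fit the card and hold the cover over its screw holes

ROBOT

A 6-joint arm with a two-finger parallel gripper is mounted at the origin on the work surface; the furniture and walls round the work are solid. World frame = base frame: x ahead of the robot, y to its left, z up, the work surface at z = 0. Lengths are in m, angles in rad, forces in N, time in s.
With the tool pointing down it reaches from about 0.325 to 0.9 m from the base axis. Payload 6.1 kg.
Tool frame: the origin (TCP) lies midway between the tips of the shut fingers; the grasp point (between the pads) lies 19 mm behind it; z points along the fingers, y is the line along which they close (so a half turn about z gives the same grasp; the last joint's range is limited). The gripper opens to 85 mm and grips with 20 to 120 N. Pads are 22 mm wide; open, the fingers measure 114 mm over their backs; the gripper's body (76 mm by 85 mm) begins 54 mm behind the grasp point. The pads swing forward as they close: fully open they stand 13 mm farther back than shut.
Start: joints at [1.051, 0.22, 1.526, -0, 1.395, -0.126], TCP at [0.24, 0.577, 0.231] pointing down, gripper open.
Joint ranges: [-2.98, 2.98], [-0.91, 2.08], [0.09, 2.57], [-1.24, 4.39], [0.2, 2.65], [-2.68, 2.68]. Speed limits (rad/s): [2.57, 2.57, 3.01, 3.14, 3.14, 3.14].

INTERFACE

Orientations are given as [roll, pitch, yaw] about the fixed x, y, z axes, in that order (R = Rz(yaw) Ry(pitch) Rx(roll)).
In Python, from plant import movep, move_l, set_joints, gripper_to, hold, inverse_kinematics, observe, get_image, get_calibration, Unreachable, job_done gives the robot as it stands. Calls block until the motion is done:
- movep(position, orientation): joint-space move of the TCP to a pose.
- move_l(position, feed=0.15, rotation=None, max_force=None): straight line of the TCP; rotation=None keeps the orientation; feed is the mean speed in m/s. With max_force (N) it stops when the force on the tool has changed by that much, and returns True; else False.
- set_joints(angles): joint-space move.
- gripper_to(opening, f_grip=None): finger opening in m; f_grip is the grip in N (None keeps the last); returns when the fingers have stopped.
- hold(seconds).
- inverse_kinematics(position, orientation): joint angles nearest the present ones, or None.
- observe(): the state.
- get_image(name): name is "side" or "top" or "wrist"; returns (picture, depth): 480x640x3 uint8, red, green, blue; 480x640 float32, m along the optical axis (not along the pixel's ray), 0 where there is no reading.
- get_calibration(name): a dict with "intrinsics" (3x3 intrinsics, pixels), "world_from_camera" (4x4, takes a point from camera to world coordinates). Camera axes: x right, y down, z forward; pixel columns grow to the right and rows downward; lengths in m; the calibration is good to about 2 mm. The wrist camera is an equidistant fisheye: a pixel r from the principal point sees the ray r / f radians off the axis. A picture is of the moment at which its call begins: read the wrist's pose just before it. get_calibration takes no time and is no camera call; for the wrist camera it gives the pose at the moment of the call.
A pose or a line that the arm cannot do raises Unreachable and nothing moves.
- job_done(): hands the job in; it is judged then, once.
The state is a dict: "time_s": time; "q": joint angles; "joint_velocities": joint speeds; "joint_torque": joint torques, N m; "eef_pos": TCP position; "tcp_rot": TCP orientation; "ft_force": force on the tool from outside, world axes, zero at the start; "torque": the same for the moment, N m; "opening": finger opening in m; "grasp_force": force on a finger pad.
Only numpy, scipy, OpenCV 4.12 (cv2) and the standard library are available. Lean on these libraries where they do the work, as an engineer would, in place of code of your own. Each camera call takes 0.05 s, during which the arm holds its last target. There are 200 camera calls.

TASK

Close up the grey instrument housing: take the green plug-in card out of the blue stand, slide it down into the white guides in the housing until it is fully home, and let go of it. Then lift the aluminium cover by its black bar and hold it level and still about 2 cm above the housing, with the threaded hole in each corner in view through the cover's corner hole, so that I can start the screws; finish while holding it there. Either way round will do for card and cover, the cover must never touch the housing (the gasket is freshly glued), and leave the blue-capped bottle, the pink beaker and the tape roll behind it where they are.

Things in the scene. Friction and masses are not known exactly. Their poses are not given: they have to be found in the camera images.
- housing: fixed grey box, open at the top, 100 (x) x 130 (y) x 75 mm high, walls 4 mm, floor 6 mm thick, black gasket on the rim; origin at the centre of its underside, z up. A threaded boss, flush with the rim at z = 75 mm, stands in each corner. Midway inside, two white guides up to 51 mm high hold a card upright in the plane x = 0; the space between and beside them is open for fingers.
- slot (a point): centre of the card's place in the housing, on the inner floor (housing x 0, y 0, z 6 mm); axes as the housing. The grooves are 8.5 mm wide (along x) and 64 mm long (along y), straight from the floor to 45 mm above the housing's underside, with mouths flared to about 15 mm at 51 mm.
- card: loose plug-in card, green with a black top edge, 6 (x, thickness) x 60 (y, width) x 60 mm (z, height), 60 g; origin at the centre of its lower edge, z up. It stands upright in the blue stand, its lowest 20 mm in the stand's slot; grasp its top edge across the thickness. Home in the housing, its lower edge is on the inner floor and its top is 66 mm above the housing's underside, 9 mm below the rim.
- stand: fixed blue stand, 60 x 90 x 26 mm high, with a slot 8 mm wide (along x), 65 mm long (along y), whose bottom is at z = 6 mm; origin at the centre of its underside
- cover: loose aluminium cover plate, 100 (x) x 130 (y) x 4 mm, about 0.18 kg, lying flat on the bench; origin at the centre of its underside, z up; centre of mass on the z axis. A black bar grip stands along y on the middle of it: 12 mm wide (x), 66 mm long, from 18 to 36 mm above the underside, on a leg near each end (at y = +-28 mm), open underneath.
- hole0 (a point): centre, at the plate's underside, of a clearance hole (11 mm across), at x -40, y -55 mm in the cover's frame
- hole1 (a point): centre, at the plate's underside, of a clearance hole (11 mm across), at x -40, y +55 mm in the cover's frame
- hole2 (a point): centre, at the plate's underside, of a clearance hole (11 mm across), at x +40, y +55 mm in the cover's frame
- hole3 (a point): centre, at the plate's underside, of a clearance hole (11 mm across), at x +40, y -55 mm in the cover's frame
- thread0 (a point): mouth of a threaded hole (5 mm, in a brass insert) on a corner boss, at x -40, y -55 mm in the housing's frame, z 75 mm
- thread1 (a point): mouth of a threaded hole (5 mm, in a brass insert) on a corner boss, at x -40, y +55 mm in the housing's frame, z 75 mm
- thread2 (a point): mouth of a threaded hole (5 mm, in a brass insert) on a corner boss, at x +40, y +55 mm in the housing's frame, z 75 mm
- thread3 (a point): mouth of a threaded hole (5 mm, in a brass insert) on a corner boss, at x +40, y -55 mm in the housing's frame, z 75 mm
- blue_bottle: bystander: clear bottle with a blue cap, 56 mm across, 105 mm high; origin at the centre of its underside
- pink_beaker: bystander: beaker with a pink fill, 45 mm across, 56 mm high; origin at the centre of its underside
- tape: bystander: tan roll of tape lying flat, 98 mm across, 25 mm high; origin at the centre of its underside
Mind the look-alikes: they are no part of the job. Of the things like the card, leave any that is red; of the rest the smaller one is meant.

How it is judged:
On the way:
1. the card is fully home in the housing's guides and released (horizontal distance between card and slot below 0.005 m and z of card in the frame of slot below 0.003 m and angle between card's own z axis and vertical below 0.08 rad and angle between the x axis of card and the x axis of housing, either way round below 0.08 rad and contact force between the fingers and card below 0.1 N), for 0.2 s.
At the end, for the whole second after the job is handed in: Card free in the guides: within 5 mm of centre, 3 mm of the floor, 0.08 rad of upright and square. Fingers alone hold the cover at rest, level within 0.08 rad, underside 8 to 40 mm above the rim, each hole within 4 mm (level) of a threaded hole, either way round (all of step 1 and ((horizontal distance between hole0 and thread0 below 0.004 m and horizontal distance between hole1 and thread1 below 0.004 m and horizontal distance between hole2 and thread2 below 0.004 m and horizontal distance between hole3 and thread3 below 0.004 m) or (horizontal distance between hole0 and thread2 below 0.004 m and horizontal distance between hole1 and thread3 below 0.004 m and horizontal distance between hole2 and thread0 below 0.004 m and horizontal distance between hole3 and thread1 below 0.004 m)) and z of cover in the frame of housing between 0.083 and 0.115 m and angle between cover's own z axis and vertical below 0.08 rad and contact force between the fingers and cover above 1 N and contact force between cover and housing below 0.1 N and contact force between cover and card below 0.1 N and linear speed of cover below 0.02 m/s and angular speed of cover below 0.15 rad/s); the arm keeps its last pose, push and grip.
It fails at once if the cover touches the housing (contact force between cover and housing above 1 N).
It fails at once if the bottle is moved by more than 25 mm (distance of blue_bottle from where it was at the start of the episode above 0.025 m).
It fails at once if the beaker is moved by more than 25 mm (distance of pink_beaker from where it was at the start of the episode above 0.025 m).
It fails at once if the tape roll is moved by more than 25 mm (distance of tape from where it was at the start of the episode above 0.025 m).
It also fails if it takes over 54 s, if anything falls off the work surface, if the arm or the gripper's body presses on something with over 40 N, if the wrist force passes 120 N, or if a joint passes its speed limit or range.

## Working session

There is one attempt and no reset: what is moved stays moved. The work goes in short steps, each a Python script; the robot and the scene stay as the last script left them, time stands still between calls to the robot, and variables do not carry over. Pictures are saved under pics/ and viewed, at most 10 in all, crops included, and the job is handed in when it is done.

```bash
mkdir -p pics
python3 - <<'E'
from plant import *
import cv2,numpy as np
np.set_printoptions(precision=4,suppress=True)
o=observe();print(o['time_s'],o['eef_pos'],o['tcp_rot'],o['opening'])
for n in("top","side","wrist"):
    c=get_calibration(n);print(n,c)
    im,d=get_image(n);np.savez(f"pics/{n}0.npz",im=im,d=d,K=c["intrinsics"],T=c["world_from_camera"])
    cv2.imwrite(f"pics/{n}0.png",im[...,::-1])
E
```

```text
0.0 [0.2395 0.5766 0.2302] [-3.1396 -0.0002  2.7478] 0.08532203934874245
top {'intrinsics': array([[525.653 ,   0.    , 312.2399],
       [  0.    , 525.653 , 246.0371],
       [  0.    ,   0.    ,   1.    ]]), 'world_from_camera': array([[ 0.0487, -0.9754,  0.215 ,  0.3243],
       [-0.9988, -0.0476,  0.0103,  0.0156],
       [ 0.0002, -0.2153, -0.9766,  1.1875],
       [ 0.    ,  0.    ,  0.    ,  1.    ]])}
side {'intrinsics': array([[526.0494,   0.    , 320.4576],
       [  0.    , 526.0494, 235.2253],
       [  0.    ,   0.    ,   1.    ]]), 'world_from_camera': array([[-0.9713, -0.1116,  0.21  ,  0.3395],
       [-0.237 ,  0.3803, -0.894 ,  1.0974],
       [ 0.0199, -0.9181, -0.3959,  0.5586],
       [ 0.    ,  0.    ,  0.    ,  1.    ]])}
wrist {'intrinsics': array([[371.6483,   0.    , 326.853 ],
       [  0.    , 371.6483, 241.3048],
       [  0.    ,   0.    ,   1.    ]]), 'world_from_camera': array([[ 0.3831,  0.8731,  0.3016,  0.162 ],
       [ 0.9237, -0.3613, -0.1273,  0.6094],
       [-0.0021,  0.3274, -0.9449,  0.374 ],
       [ 0.    ,  0.    ,  0.    ,  1.    ]])}
```

View pics/top0.png

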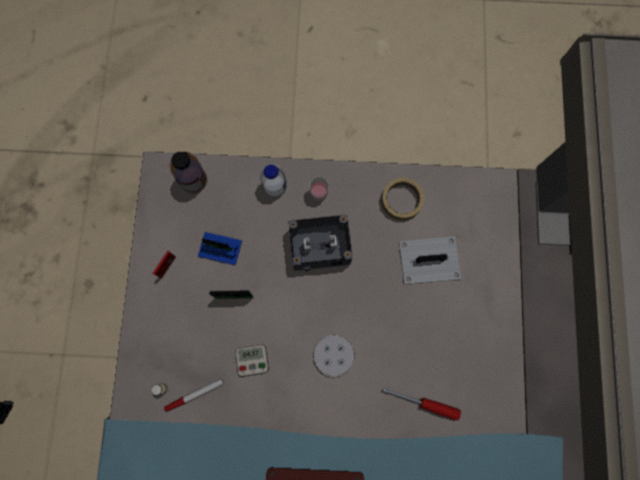

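View pics/side0.png

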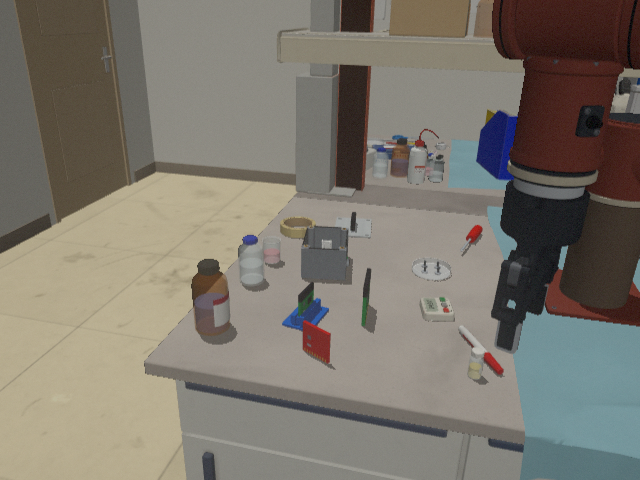

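Top view: the candidates are the card in the blue stand (220,247), a larger free-standing green card (232,295) and a red card (164,265). By the description I choose the one in the stand. Housing is at (321,243), cover (430,260), bottle (272,180), beaker (318,190), tape (403,198). Next, coarse positions from the top view.

```bash
cat > h.py <<'E'
import numpy as np,cv2
from plant import *
np.set_printoptions(precision=4,suppress=True)
def rays(px,K,fish=False):
    p=(np.atleast_2d(px).astype(float)-K[:2,2])/K[0,0]
    if not fish: return np.c_[p,np.ones(len(p))]
    r=np.linalg.norm(p,axis=1)[:,None]+1e-12
    return np.c_[p/r*np.sin(r),np.cos(r)]
def onplane(px,K,T,z,fish=False):
    d=rays(px,K,fish)@T[:3,:3].T;o=T[:3,3]
    return o+d*((z-o[2])/d[:,2])[:,None]
def proj(P,K,T,fish=True):
    c=(np.atleast_2d(P)-T[:3,3])@T[:3,:3]
    if fish:
        rho=np.hypot(c[:,0],c[:,1]);th=np.arctan2(rho,c[:,2])
        return K[:2,2]+K[0,0]*th[:,None]*c[:,:2]/(rho[:,None]+1e-12)
    return K[:2,2]+K[0,0]*c[:,:2]/c[:,2:]
def snap(n,tag):
    c=get_calibration(n);im,d=get_image(n);K=c["intrinsics"];T=c["world_from_camera"]
    np.savez(f"pics/{tag}.npz",im=im,d=d,K=K,T=T);cv2.imwrite(f"pics/{tag}.png",im[...,::-1]);return im,d,K,T
def load(t):
    f=np.load(f"pics/{t}.npz");return f["im"],f["d"],f["K"],f["T"]
E
python3 - <<'E'
from h import *
im,d,K,T=load("top0")
for n,p,z in [("bluestand",(220,247),.026),("housing",(321,243),.075),("housing corners",(293,224),.075),("hc",(346,218),.075),("hc",(351,260),.075),("hc",(294,266),.075),
 ("cover",(430,260),.004),("cc",(402,240),.004),("cc",(457,237),.004),("cc",(460,278),.004),("cc",(405,283),.004),("barL",(416,260),.036),("barR",(447,257),.036),("bottle",(272,172),.105),("beaker",(318,187),.056),("tape",(403,198),.025),("bigcard",(232,294),.1),("red",(164,265),.05)]:
    print(n,onplane(p,K,T,z)[0])
hsv=cv2.cvtColor(im,cv2.COLOR_RGB2HSV)
m=cv2.inRange(hsv,(105,120,60),(130,255,255));m[:210]=0;m[290:]=0
print(cv2.minAreaRect(np.argwhere(m)[:,::-1].astype(np.float32)))
f=load("wrist0");print(proj([[.45,.2,0.04]],f[2],f[3]))
E
```

```text
bluestand [0.5677 0.236  0.026 ]
housing [0.577  0.0086 0.075 ]
housing corners [0.6166 0.0717 0.075 ]
hc [ 0.6358 -0.0436  0.075 ]
hc [ 0.5426 -0.0577  0.075 ]
hc [0.5235 0.0643 0.075 ]
cover [ 0.5654 -0.2432  0.004 ]
cc [ 0.6093 -0.1785  0.004 ]
cc [ 0.6227 -0.3056  0.004 ]
cc [ 0.527  -0.3114  0.004 ]
cc [ 0.5094 -0.1866  0.004 ]
barL [ 0.5573 -0.205   0.036 ]
barR [ 0.5675 -0.2741  0.036 ]
bottle [0.7232 0.1225 0.105 ]
beaker [0.7106 0.0211 0.056 ]
tape [ 0.7041 -0.1762  0.025 ]
bigcard [0.4538 0.1885 0.1   ]
red [0.5163 0.3509 0.05  ]
((219.4868927001953, 248.05575561523438), (39.10846710205078, 25.42336654663086), 13.240520477294922)
[[146.9269 436.6525]]
```

```bash
python3 -c "
import cv2;i=cv2.imread('pics/top0.png');cv2.imwrite('pics/crop0.png',cv2.resize(i[200:320,140:300],None,fx=5,fy=5,interpolation=2))"
```

```text
(no output)
```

View pics/crop0.png

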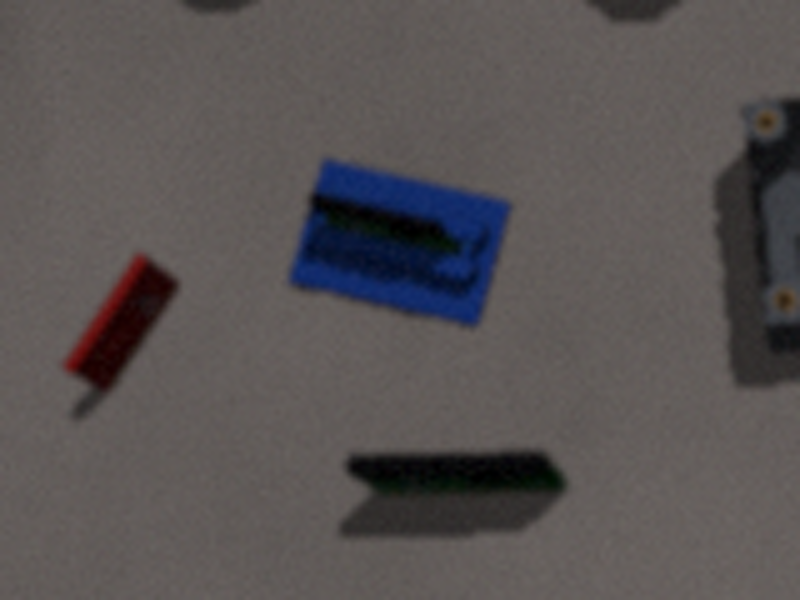

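The crop confirms it: the small green card with the black top edge stands in the blue stand, near crop (380,215). The larger green card stands free at (455,470), and the red one is at (120,315). Next I take close wrist views of the housing and the stand.

Run:
```python
from h import *
pi=np.pi
movep([.58,.008,.24],[pi,0,pi/2+.155]);hold(.3);print(observe()['time_s'],observe()['eef_pos'],observe()['tcp_rot'],observe()['q']);snap("wrist","w_h")
movep([.569,.238,.22],[pi,0,pi/2-.2]);hold(.3);print(observe()['time_s'],observe()['eef_pos'],observe()['q']);snap("wrist","w_s")
a=cv2.imread("pics/w_h.png");b=cv2.imread("pics/w_s.png")
cv2.imwrite("pics/both.png",np.hstack([a[:,120:520],b[:,120:520]]))
```

```text
2.8083 [0.58   0.0085 0.24  ] [-3.1416 -0.0001  1.7266] [-0.1214  0.108   1.6368  0.0001  1.3968 -0.2771]
4.075 [0.5695 0.2369 0.2202] [ 0.2664  0.2083  1.5616 -0.0001  1.3714  0.4681]
```

View pics/both.png

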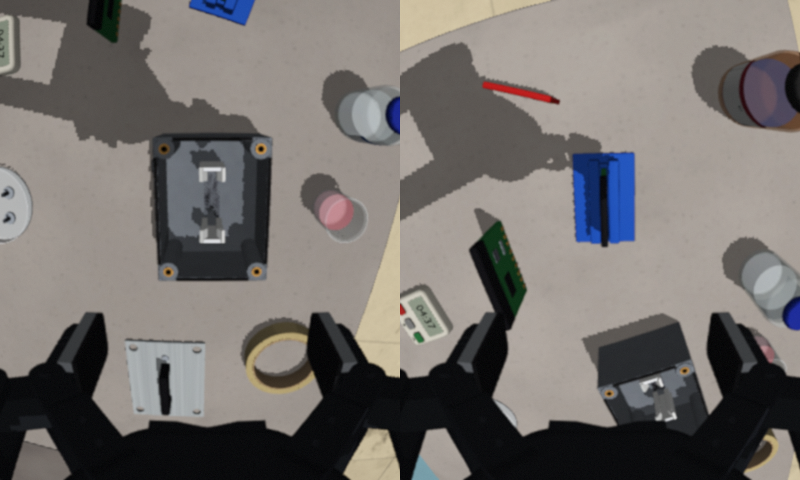

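The left half (housing view) shows brass threads near full-image (284,149), (381,149), (377,271) and (288,272), with white guides at (332,174) and (332,236). The right half (stand view) shows the blue stand centred near (324,198) with the card's black top edge from (324,160) to (325,245). Now the subpixel measurement.

```bash
cat >> h.py <<'E'
def blobs(m,amin):
    n,l,s,c=cv2.connectedComponentsWithStats(m);return [(c[i],s[i]) for i in range(1,n) if s[i,4]>=amin]
def fit4(P,hx=.04,hy=.055):
    "P: 4 world xy points of corners (-,-),(-,+),(+,+),(+,-) -> centre,yaw"
    M=np.array([[-hx,-hy],[-hx,hy],[hx,hy],[hx,-hy]]);c=P.mean(0);Q=P-c
    y=np.arctan2((M[:,0]*Q[:,1]-M[:,1]*Q[:,0]).sum(),(M*Q).sum())
    R=np.array([[np.cos(y),-np.sin(y)],[np.sin(y),np.cos(y)]]);return c,y,P-(c+M@R.T)
E
python3 - <<'E'
from h import *
im,d,K,T=load("w_h");hsv=cv2.cvtColor(im,cv2.COLOR_RGB2HSV)
L=[]
for g in [(288,272),(284,149),(381,149),(377,271)]:
    x,y=g;w=im[y-9:y+10,x-9:x+10].astype(int);wt=np.clip(w[...,0]-w[...,2]-25,0,None).astype(float)
    yy,xx=np.mgrid[y-9:y+10,x-9:x+10];L.append(((xx*wt).sum()/wt.sum(),(yy*wt).sum()/wt.sum()))
P=onplane(L,K,T,.075,True);print(np.array(L),P)
print("housing",fit4(P[:,:2]))
x=P;print("sides",[np.linalg.norm(P[i]-P[i-1]) for i in range(4)])
m=cv2.inRange(hsv,(0,0,190),(180,40,255));m[:150]=0;m[260:]=0;m[:,:290]=0;m[:,:][:,375:]=0
for c,s in blobs(m,15):print("guide",c,s,onplane(c,K,T,.051,True)[0])
im,d,K,T=load("w_s");hsv=cv2.cvtColor(im,cv2.COLOR_RGB2HSV)
m=cv2.inRange(hsv,(105,120,60),(130,255,255));m[:130]=0;m[260:]=0;m[:,:280]=0;m[:,370:]=0
c=max(cv2.findContours(m,0,2)[0],key=cv2.contourArea);r=cv2.minAreaRect(c);print("stand",r,onplane(r[0],K,T,.026,True),onplane(cv2.boxPoints(r),K,T,.026,True))
k=cv2.inRange(im.max(2),0,45);k[:130]=0;k[260:]=0;k[:,:300]=0;k[:,350:]=0
for c,s in blobs(k,30):print("dark",c,s,onplane([(s[0]+s[2]/2,s[1]),(s[0]+s[2]/2,s[1]+s[3])],K,T,.066,True))
cv2.imwrite("pics/z.png",cv2.resize(np.hstack([load("w_h")[0][135:285,270:395],im[135:285,262:387]])[...,::-1],None,fx=3.2,fy=3.9,interpolation=2))
E
```

```text
[[287.9493 271.4259]
 [283.4372 148.5104]
 [380.4935 148.4592]
 [376.1196 271.3165]] [[ 0.5535 -0.048   0.075 ]
 [ 0.5357  0.061   0.075 ]
 [ 0.6152  0.0738  0.075 ]
 [ 0.6328 -0.0354  0.075 ]]
housing (array([0.5843, 0.0129]), np.float64(0.15986001576031167), array([[-0.0001, -0.0001],
       [-0.0003,  0.0002],
       [ 0.0002,  0.0002],
       [ 0.0003, -0.0003]]))
sides [np.float64(0.08033260892126494), np.float64(0.11039376937760638), np.float64(0.08049610324322), np.float64(0.11056388171455224)]
guide [331.5 169. ] [323 168  18   3  54] [0.5786 0.0466 0.051 ]
guide [343.4783 174.2609] [343 169   2  12  23] [0.59   0.0435 0.051 ]
guide [342.5238 236.2381] [342 231   2  11  21] [ 0.599  -0.0147  0.051 ]
guide [331.18 240.96] [323 240  18   3  50] [ 0.5892 -0.021   0.051 ]
stand ((323.5, 197.5), (89.0, 61.0), 90.0) [[0.569  0.2477 0.026 ]] [[0.5503 0.2941 0.026 ]
 [0.6044 0.283  0.026 ]
 [0.5889 0.1989 0.026 ]
 [0.5312 0.2107 0.026 ]]
dark [323.3518 207.5465] [320 171   8  75 452] [[0.5759 0.2777 0.066 ]
 [0.563  0.2148 0.066 ]]
```

View pics/z.png

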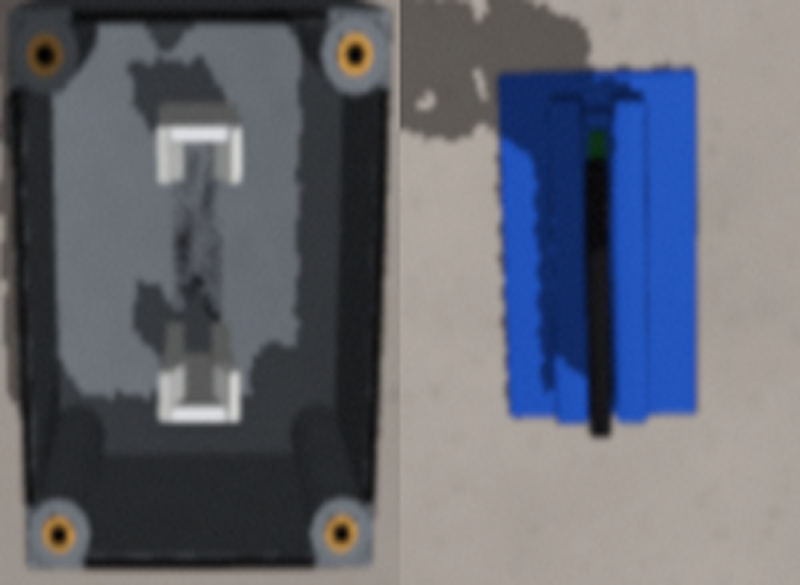

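The zoom shows all four threads, the two guides centred between them, and the card's edge from row 175 to 246.5. The housing fit residual is 0.3 mm and the guide midpoint agrees, so I go ahead and grasp the card.

Run:
```python
from h import *
pi=np.pi
im,d,K,T=load("w_s");g=cv2.cvtColor(im,cv2.COLOR_RGB2GRAY)
print("green",[tuple(im[r,324]) for r in range(168,180,2)],g[240:252,324])
a,b=onplane([(323.8,175),(324.5,246.7)],K,T,.066,True)
c=(a+b)/2;yaw=np.arctan2(-(a-b)[0],(a-b)[1]);print(a,b,np.linalg.norm(a-b),c,yaw)
assert .057<np.linalg.norm(a-b)<.063
o=[pi,0,pi/2+yaw]
gripper_to(.04,40)
movep([c[0],c[1],.10],o)
print("desc",move_l([c[0],c[1],.038],feed=.08,max_force=15))
gripper_to(0,40);s=observe();print(s['time_s'],s['opening'],s['grasp_force'],s['eef_pos'])
move_l([c[0],c[1],.17],feed=.12)
H=np.array([.5843,.0129]);
movep([H[0],H[1],.17],[pi,0,pi/2+.160]);hold(.2)
s=observe();print(s['time_s'],s['opening'],s['grasp_force'],s['eef_pos'],s['tcp_rot']);snap("wrist","w_c");snap("side","s_c")
aa=load("w_c")[0];bb=load("s_c")[0]
cv2.imwrite("pics/c.png",np.hstack([cv2.resize(aa[200:400,220:440],(440,400)),cv2.resize(bb[160:320,260:404],(360,400))])[...,::-1])
```

```text
green [(np.uint8(12), np.uint8(39), np.uint8(52)), (np.uint8(15), np.uint8(48), np.uint8(24)), (np.uint8(15), np.uint8(45), np.uint8(23)), (np.uint8(14), np.uint8(40), np.uint8(21)), (np.uint8(9), np.uint8(14), np.uint8(13)), (np.uint8(7), np.uint8(8), np.uint8(11))] [ 20  21  22  20  19  23  60 115 152 161 162 160]
[0.5751 0.2745 0.066 ] [0.5633 0.2141 0.066 ] 0.06151888528943227 [0.5692 0.2443 0.066 ] -0.1934816154349848
desc False
6.5083 0.00548007849197614 42.58221209049225 [0.5692 0.2445 0.0387]
8.8833 0.0053128528911057515 41.77968978881836 [0.5843 0.0143 0.1699] [-3.1415 -0.0003  1.7325]
```

View pics/c.png

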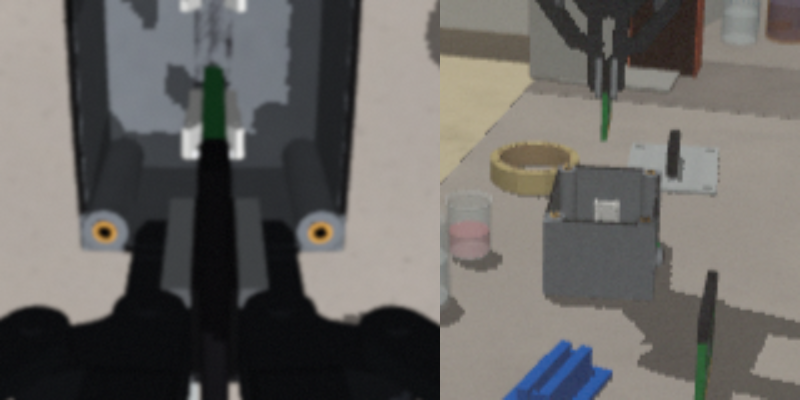

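The card is held upright. The wrist crop shows its end face from full-image (326.5,270) down to (326.7,234); the side crop shows it clear above the housing. I check its offset along the width, then insert.

Run:
```python
from h import *
im,d,K,T=load("w_c");g=im.astype(int)
col=g[225:285,325:329].mean(1);gr=col[:,1]-col[:,0]
print(list(zip(range(225,285,3),gr[::3].round())))
dz=.17-.0387
rg=range(236,268,4)
for r in rg:
    w=np.where(g[r,310:345,1]-g[r,310:345,0]>15)[0]+310;print(r,w.min() if len(w) else 0,w.max() if len(w) else 0)
s=observe();t=s['eef_pos'];yaw=s['tcp_rot'][2];R=np.array([[np.cos(yaw),np.sin(yaw)],[-np.sin(yaw),np.cos(yaw)]])
for px,z in [((326.5,270),.066+dz),((326.7,234),.006+dz)]:
    P=onplane(px,K,T,z,True)[0];print(px,P,"tool xy",R@(P[:2]-t[:2]))
print(t,s['ft_force'],proj([[*t]],K,T))
```

```text
[(225, np.float64(4.0)), (228, np.float64(5.0)), (231, np.float64(4.0)), (234, np.float64(28.0)), (237, np.float64(33.0)), (240, np.float64(33.0)), (243, np.float64(34.0)), (246, np.float64(34.0)), (249, np.float64(33.0)), (252, np.float64(34.0)), (255, np.float64(34.0)), (258, np.float64(33.0)), (261, np.float64(34.0)), (264, np.float64(34.0)), (267, np.float64(33.0)), (270, np.float64(3.0)), (273, np.float64(-1.0)), (276, np.float64(0.0)), (279, np.float64(0.0)), (282, np.float64(-0.0))]
236 322 330
240 322 331
244 322 331
248 322 331
252 322 331
256 321 331
260 321 332
264 322 332
(326.5, 270) [0.5792 0.0478 0.1973] tool xy [ 0.0342 -0.0004]
(326.7, 234) [0.5803 0.0413 0.1373] tool xy [ 0.0276 -0.0004]
[0.5843 0.014  0.1699] [-0.1942 -0.2773 -0.8637] [[325.6082 315.6292]]
```

The card sits about 0.8 mm towards −y in the grip, once the black band on its end face is allowed for. I compensate and insert under a force guard.

Run:
```python
from h import *
ya=.160;u=np.array([-np.sin(ya),np.cos(ya)])
t=np.array([.5843,.0129])+.0008*u+np.array([-.0003,0])
r=[np.pi,0,np.pi/2+ya]
move_l([*t,.10],feed=.12,rotation=r);hold(.2)
s=observe();e=t-s['eef_pos'][:2];print(s['time_s'],s['eef_pos'],"err",e)
move_l([*(t+e),.09],feed=.06);hold(.1);s=observe();print(s['eef_pos'],t-s['eef_pos'][:2])
f=move_l([*(t+e),.0370],feed=.03,max_force=8);s=observe();print(f,s['time_s'],s['eef_pos'],s['ft_force'],s['opening'])
```

```text
9.9167 [0.5847 0.0136 0.1012] err [-0.0008  0.0001]
[0.583  0.0138 0.0898] [ 0.0009 -0.0001]
True 11.9167 [0.583  0.0138 0.0387] [-0.8322  0.4056  5.6625] 0.005421563499947824
```

Contact came at exactly the height expected for home (0.0387). I release, check, and look at the cover.

Run:
```python
from h import *
pi=np.pi
gripper_to(.03);s=observe();p=s['eef_pos']
move_l([p[0],p[1],.16],feed=.12)
movep([.5805,.01,.24],[pi,0,pi/2+.16]);hold(.2);print(observe()['time_s']);snap("wrist","w_h2")
movep([.566,-.245,.20],[pi,0,pi/2+.13]);hold(.3);s=observe();print(s['time_s'],s['eef_pos'],s['q']);snap("wrist","w_v")
a=load("w_h2")[0];b=load("w_v")[0]
cv2.imwrite("pics/d.png",np.hstack([cv2.resize(a[135:285,270:395],(400,480)),cv2.resize(b[80:320,220:420],(400,480))])[...,::-1])
```

```text
14.0667
15.425 [ 0.5665 -0.2439  0.2004] [-0.5344  0.223   1.5823  0.0001  1.3357 -0.6662]
```

View pics/d.png

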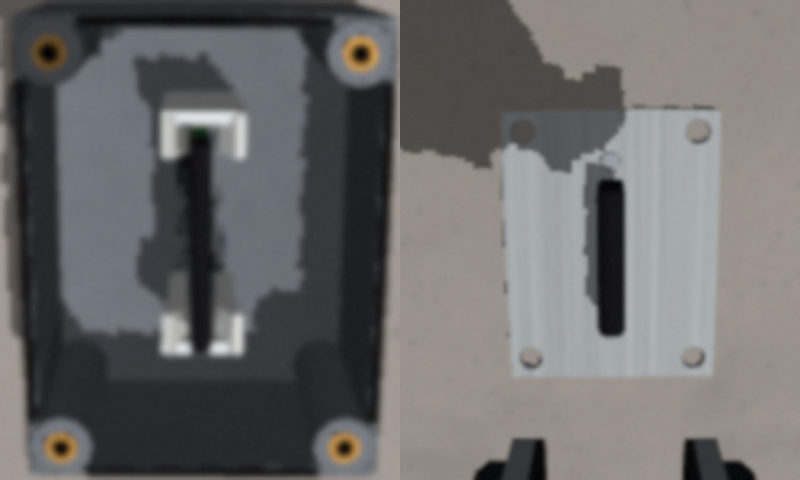

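Left: the card lies in both guides, black edge from crop (197,130) to (202,350). Right: the cover has holes at crop (522,131), (698,131), (693,357) and (531,357), which is full (281,145), (369,145), (366,258) and (286,258). The bar is central at (611,258). Now I measure it.

Run:
```python
from h import *
im,d,K,T=load("w_h2")
g=im.astype(int)
a,b=onplane([(332,135+130/3.2),(333.1,135+351/3.2)],K,T,.066,True);print("card",a,b,np.linalg.norm(a-b),(a+b)/2)
def cent(im,g,f,n=9):
    x,y=g;w=f(im[y-n:y+n+1,x-n:x+n+1].astype(float));yy,xx=np.mgrid[y-n:y+n+1,x-n:x+n+1];return (xx*w).sum()/w.sum(),(yy*w).sum()/w.sum()
L=[cent(im,q,lambda w:np.clip(w[...,0]-w[...,2]-25,0,None)) for q in [(288,274),(285,152),(382,152),(377,275)]]
P=onplane(L,K,T,.075,True);print("housing",fit4(P[:,:2]))
im,d,K,T=load("w_v")
# holes: warm bench colour through the cool plate
L=[cent(im,q,lambda w:np.clip(w[...,0]-w[...,2]-4,0,None),7) for q in [(286,258),(281,145),(369,145),(366,258)]]
P=onplane(L,K,T,.002,True);print(np.array(L));print("cover",fit4(P[:,:2]))
k=cv2.inRange(im.max(2),0,50);k[:150]=0;k[260:]=0;k[:,:310]=0;k[:,340:]=0
c=max(cv2.findContours(k,0,2)[0],key=cv2.contourArea);r=cv2.minAreaRect(c);e=np.array([[r[0][0],c[:,0,1].min()],[r[0][0],c[:,0,1].max()]]);e[0,0]=c[c[:,0,1]<175,0,0].mean();e[1,0]=c[c[:,0,1]>235,0,0].mean()
Q=onplane(e,K,T,.036,True);print("bar",r,e,Q,Q.mean(0),np.arctan2(-(Q[0]-Q[1])[0],(Q[0]-Q[1])[1]))
```

```text
card [0.5779 0.0451 0.066 ] [ 0.5892 -0.0166  0.066 ] 0.06266013484330697 [0.5835 0.0143 0.066 ]
housing (array([0.5843, 0.0128]), np.float64(0.15935844444082525), array([[-0.0001, -0.0003],
       [-0.0001,  0.0002],
       [ 0.0001,  0.0003],
       [ 0.0002, -0.0002]]))
[[285.1414 257.959 ]
 [280.8008 145.839 ]
 [368.4819 144.9417]
 [365.772  257.6322]]
cover (array([ 0.5648, -0.2404]), np.float64(0.1386711448669847), array([[-0.0001, -0.0002],
       [-0.0002,  0.0001],
       [ 0.0002,  0.0004],
       [ 0.0001, -0.0003]]))
bar ((324.0, 208.0), (76.0, 12.0), 90.0) [[324.  170. ]
 [324.2 246. ]] [[ 0.5593 -0.204   0.036 ]
 [ 0.5682 -0.2706  0.036 ]] [ 0.5638 -0.2373  0.036 ] 0.13297489709096333
```

Cover at (0.5648, −0.2402), yaw 0.139, hole residual 0.4 mm; the bar agrees within about 1–2 mm. The card's near end puts it at (0.5844, 0.0130), which is centred. Now I grasp the cover and carry it over high.

Run:
```python
from h import *
pi=np.pi
c=np.array([.5648,-.2401]);yc=.1387;o=[pi,0,pi/2+yc]
gripper_to(.04,80)
movep([*c,.08],o);hold(.15);s=observe();e=c-s['eef_pos'][:2];print(s['time_s'],e)
print(move_l([*(c+e*.7),.0095],feed=.07,max_force=12));hold(.1)
gripper_to(0,80);s=observe();print(s['time_s'],s['opening'],s['grasp_force'],s['eef_pos'],s['tcp_rot'],s['ft_force'])
p=s['eef_pos'];move_l([p[0],p[1],.05],feed=.05);hold(.1);s=observe();print(s['opening'],s['ft_force'],s['torque'])
move_l([p[0],p[1],.165],feed=.12)
H=np.array([.5843,.0129])
movep([*H,.165],[pi,0,pi/2+.1597]);hold(.4);s=observe();print(s['time_s'],s['opening'],s['grasp_force'],s['eef_pos'],s['tcp_rot'])
snap("wrist","w_p");snap("side","s_p")
a=load("w_p")[0];b=load("s_p")[0]
cv2.imwrite("pics/e.png",np.hstack([cv2.resize(a[100:400,200:450],(440,528)),cv2.resize(b[120:300,260:380],(352,528))])[...,::-1])
```

```text
16.4333 [-0.0022  0.0014]
False
18.0583 0.010900736440447662 79.27237272262573 [ 0.5636 -0.2393  0.0101] [3.1409 0.0006 1.7095] [-0.0999  1.0085  2.9907]
0.010229780170814315 [ 0.7794 -0.432  -2.2004] [-0.0554 -0.0084  0.0143]
21.6167 0.010772759332041018 78.49748969078064 [0.5844 0.0122 0.165 ] [-3.1416  0.0001  1.7294]
```

View pics/e.png

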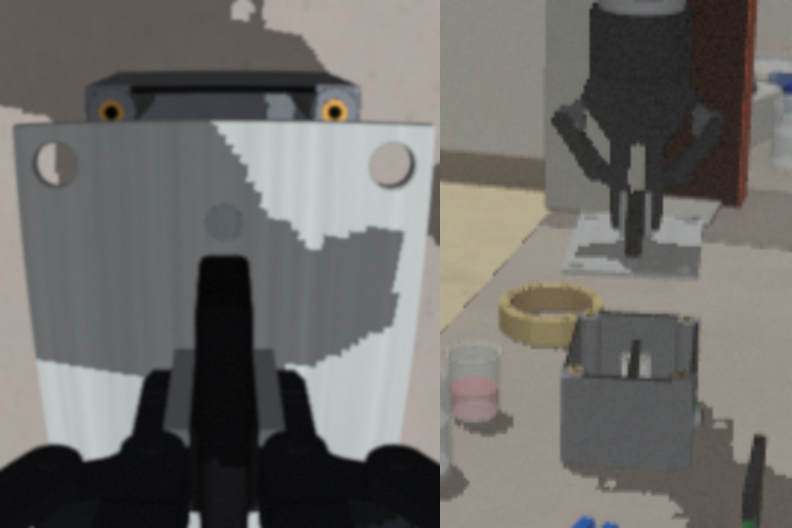

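The cover is held level. Two holes are at full (232,193) and (422,193), and both +y threads show at (262,163) and (390,163). The card is seen standing in the guides. I measure the cover's offset in the grip.

Run:
```python
from h import *
im,d,K,T=load("w_p");s=observe();t=s['eef_pos'];zc=t[2]-.0101
L=[]
g=cv2.cvtColor(im,cv2.COLOR_RGB2LAB).astype(int)
for x0,y0 in [(232,193),(422,193)]:
    w=im[y0-16:y0+17,x0-16:x0+17].astype(int);m=((w[...,0]-w[...,2])>4).astype(np.uint8)
    c,st=max(blobs(m,10),key=lambda b:b[1][4]);r=cv2.minEnclosingCircle(np.argwhere(m)[:,::-1].astype(np.float32))
    print("blob",c+[x0-16,y0-16],st,r);L.append(c+[x0-16,y0-16])
P=onplane(L,K,T,zc+.002,True)
ya=s['tcp_rot'][2]-np.pi/2;R=np.array([[np.cos(ya),np.sin(ya)],[-np.sin(ya),np.cos(ya)]])
print("holes in cover-like tool frame",(P[:,:2]-t[:2])@R.T,np.linalg.norm(P[0]-P[1]),"yaw",np.arctan2(*(P[1]-P[0])[[1,0]]),ya)
Q=[]
for x0,y0 in [(262,163),(390,163)]:
    w=im[y0-6:y0+7,x0-9:x0+10].astype(float);wt=np.clip(w[...,0]-w[...,2]-25,0,None);yy,xx=np.mgrid[y0-6:y0+7,x0-9:x0+10];Q.append(((xx*wt).sum()/wt.sum(),(yy*wt).sum()/wt.sum()))
Q=onplane(Q,K,T,.075,True);h=Q[:,:2]-[.5843,.0129];y=.1597;print("threads in housing",h@np.array([[np.cos(y),np.sin(y)],[-np.sin(y),np.cos(y)]]).T)
```

```text
blob [231.6435 192.7106] [  5   4  23  24 432] ((16.185714721679688, 15.185714721679688), 12.46538257598877)
blob [421.5872 192.9174] [  4   5  24  23 436] ((15.0, 15.5), 12.619529724121094)
holes in cover-like tool frame [[-0.04    0.0534]
 [ 0.0407  0.0533]] 0.08065955291992777 yaw 0.15817728931653577 0.15913572283045863
threads in housing [[-0.0401  0.0561]
 [ 0.0402  0.0558]]
```

Run:
```python
from h import *
ya=.1597;u=np.array([-np.sin(ya),np.cos(ya)]);t=np.array([.5843,.0129])+.0015*u-.0003*np.array([np.cos(ya),np.sin(ya)])
r=[np.pi,0,np.pi/2+ya]
move_l([*t,.13],feed=.06,rotation=r);hold(.3);s=observe();e=t-s['eef_pos'][:2];print(s['eef_pos'],e)
move_l([*(t+e),.107],feed=.04);hold(.5);s=observe();print(s['time_s'],s['eef_pos'],t-s['eef_pos'][:2],s['tcp_rot'],s['opening'])
im,d,K,T=snap("wrist","w_f");snap("top","t_f")
b=load("t_f")[0]
cv2.imwrite("pics/f.png",np.hstack([cv2.resize(im[120:360,200:450],(440,422)),cv2.resize(b[200:290,275:370],(360,422),interpolation=2)])[...,::-1])
```

```text
[0.584  0.0143 0.1304] [-0.0002  0.0001]
23.975 [0.5836 0.0144 0.1071] [ 0.0002 -0.    ] [3.1414 0.0001 1.7305] 0.010788169423553737
```

View pics/f.png

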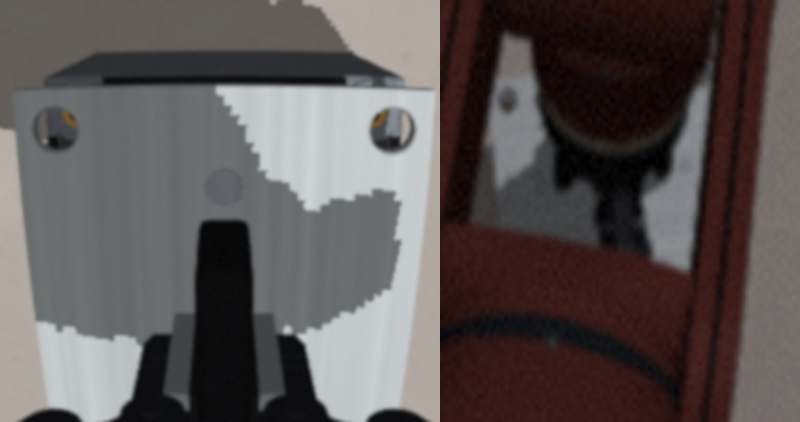

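The wrist crop shows brass inserts through both +y holes: brass at full (239,186) and (415,186.5), hole centres near (231,193) and (422,193). They are offset as parallax at 2 cm should make them. The top view is mostly blocked by the arm. I check this numerically.

Run:
```python
from h import *
im,d,K,T=load("w_f");s=observe();zc=s['eef_pos'][2]-.0101
y=.1597;R=np.array([[np.cos(y),-np.sin(y)],[np.sin(y),np.cos(y)]])
M=np.array([[-.04,.055],[.04,.055]])@R.T+[.5843,.0129]
print("pred threads px",proj(np.c_[M,[.075,.075]],K,T))
for x0,y0 in [(231,193),(422,193)]:
    w=im[y0-18:y0+19,x0-18:x0+19].astype(int)
    m=((w[...,0]-w[...,2])>45).astype(np.uint8);ys,xs=np.nonzero(m);print("brass",xs.min()+x0-18,xs.max()+x0-18,ys.min()+y0-18,ys.max()+y0-18)
    # hole: not plate-like (cool: B>=R, mid bright)
    pl=((w[...,2]-w[...,0]>=0)&(w.max(2)>85)).astype(np.uint8)
    h=cv2.morphologyEx(1-pl,cv2.MORPH_CLOSE,np.ones((5,5),np.uint8))
    hh=max(blobs(h,50),key=lambda b:b[1][4]);st=hh[1];px=(st[0]+(st[2]-1)/2+x0-18,st[1]+(st[3]-1)/2+y0-18)
    print("hole px",px,st)
    for z in(zc+.002,zc+.004):
        P=onplane(px,K,T,z,True)[0];print(z,P,"hole-thread (housing axes)",(P[:2]-M[0 if x0<300 else 1])@R)
```

```text
pred threads px [[244.6594 183.3204]
 [409.2165 183.4438]]
brass 236 242 183 191
hole px (np.float64(231.5), np.float64(193.0)) [  6   6  26  25 518]
0.09893116316163696 [0.5355 0.061  0.0989] hole-thread (housing axes) [-0.0006  0.0002]
0.10093116316163696 [0.5359 0.0614 0.1009] hole-thread (housing axes) [-0.      0.0006]
brass 412 418 183 191
hole px (np.float64(422.0), np.float64(193.0)) [  6   6  25  25 329]
0.09893116316163696 [0.6154 0.0739 0.0989] hole-thread (housing axes) [0.0004 0.0003]
0.10093116316163696 [0.6148 0.0742 0.1009] hole-thread (housing axes) [-0.0001  0.0007]
```

All holes come out within 1 mm of the threads, with the underside about 22 mm above the rim. I hand it in.

Run:
```python
from plant import *
hold(.3);s=observe();print(s['time_s'],s['eef_pos'],s['grasp_force'],abs(s['joint_velocities']).max());print(job_done())
```

```text
24.375 [0.58351028 0.01441654 0.10697762] 78.49703192710876 0.001690598726322707
the job is handed in; nothing more can be done
None
```

Handed in at 24.4 s: the card is home in the guides and released, and the cover is held level and still about 22 mm above the rim; the two visible holes measured within 1 mm of their threads, the other two were hidden from view, and the hand-in gave no verdict.

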